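# Push the staple carton through the gateway into its bay

## Robot

A 6-joint arm with a two-finger parallel gripper is mounted at the origin on a cart in front of the work surface, level with it; the furniture and walls round the work are solid. World frame = base frame: x ahead of the robot, y to its left, z up, the work surface at z = 0. Lengths are in m, angles in rad, forces in N, time in s.
With the tool pointing down it reaches from about 0.35 to 0.775 m from the base axis. Payload 7.3 kg.
Tool frame: the origin (TCP) lies on the centre line of the jaws, within the pads' length; the fingertips stand 17 mm ahead of it and the grasp point (between the pads) lies 2 mm behind it (robot.tip_extent is the distance from the TCP to the fingertips, in m); z points along the fingers, y is the line along which they close (so a half turn about z gives the same grasp; the last joint's range is limited). The gripper opens to 92 mm and grips with 3 to 60 N. Pads are 19 mm wide; open, the fingers measure 130 mm over their backs; the gripper's body (75 mm by 190 mm) begins 47 mm behind the grasp point.
Start: joints at [-1.466, 0.342, 1.524, -0, 1.275, -0.146], TCP at [0.13, -0.509, 0.244] pointing down, gripper open.
Joint ranges: [-2.53, 2.53], [-0.77, 2.02], [0.04, 2.7], [-1, 4.14], [0.28, 2.66], [-3.11, 3.11]. Speed limits (rad/s): [2.57, 2.57, 3.14, 3.14, 3.14, 3.14].

## Interface

Orientations are given as [roll, pitch, yaw] about the fixed x, y, z axes, in that order (R = Rz(yaw) Ry(pitch) Rx(roll)).
In Python, from cell import robot gives the robot as it stands.
- The arm moves only by the tool step_arm, never from a script. Its argument "motion" is a list of rows, each a list of 2 entries, a list of its own where there are three numbers: the shift along the tool's x, y, z in units of 60 mm (1.0 is 60 mm), then the turn about the tool's z in rad. In form: [[[x, y, z], spin], ...]. A call has 1 to 10 rows; each row is the pose to reach, as a shift and turn from the pose commanded when the call began, along the tool's axes at that moment; what a row does not reach only later rows make up. A row lasts 1/8 s, in which the tool goes at most 62.5 mm and 10.7 degrees, less where a joint would pass 70% of its speed; a pose out of reach is approached as far as the arm can. A call with a gripper value outside its range is refused whole. "hand" is the closure in counts, from 0 (fully open) to 255 (shut), set as the call begins (left out, the last holds). The fingers move at their own pace and stop on an object; "squeeze" is the grip in N (left out, the last holds). Time passes only in rows, so rows that repeat a pose let the fingers close. It gives the time, the measured TCP pose, the force, the opening and the grip force at its end, in the units of the state.
- robot.observe(): the state, without advancing time (a new reading comes with each control period).
- robot.read_camera(name): name is "side" or "top" or "wrist"; returns a dict with "pixels" (480x640x3 uint8, red, green, blue), "intrinsics" (3x3 intrinsics, pixels), "xyz" and "rotation" of the camera in the world; the wrist camera has in their place "T_tool_cam" (4x4, takes a point from camera to tool coordinates, whose origin is the TCP and whose axes are the flange's). Camera axes: x right, y up, looking along -z (the intrinsics and any distortion apply to the point x, -y, -z); pixel columns grow to the right and rows downward; lengths in m; the calibration is good to about 2 mm. A picture is of the moment at which its call begins: read the wrist's pose just before it. There is no depth.
- robot.hand_in(): hands the job in; it is judged then, once.
The state is a dict: "time": time; "qpos": joint angles; "qvel": joint speeds; "joint_efforts": joint torques, N m; "tool_pos": TCP position; "tool_rot": TCP orientation; "contact_force": force on the tool from outside, world axes, zero at the start; "torque": the same for the moment, N m; "opening": finger opening in m; "grip_force": force on a finger pad.
Only numpy, scipy, OpenCV 4.12 (cv2) and the standard library are available. Lean on these libraries where they do the work, as an engineer would, in place of code of your own. Each camera call takes 0.05 s, during which the arm holds its last target. There are 200 camera calls.

## Task

Put the carton of staples away in its bay on the worktop: with the fingertips, push it along the worktop, short end first, through the narrow gateway between the bay's two steel cheeks, until it has passed wholly through and sits squarely against the bay's end stop. Push it only, do not lift or tip it, leave the jar and the cream thread spool beside the bay where they stand, and finish clear of everything.

Things in the scene. Friction and masses are not known exactly. Their poses are not given: they have to be found in the camera images.
- bay: U-shaped bay without a floor, screwed to the worktop, 150 long x 119 wide x 30 mm high, its open front towards the carton. Origin: on the worktop, in the middle of the gateway's mouth; +x is the feed direction (into the bay), y across, z up. Behind the gateway (x over 30 mm) a pocket 73 mm wide lies between two plywood side rails, closed by the end stop. Outer sides at y = +-59.5 mm.
- bay_gate (a point): Middle of the gateway, 22.5 mm above the worktop, axes as the bay's; 15 mm past the bay's origin. Two steel cheeks, 30 mm high, stand from 15 mm before to 15 mm past this point along x, 66 mm apart (inner faces at y = +-33 mm); the front corners of the inner faces are rounded to 10 mm radius.
- bay_stop (a point): Middle of the aluminium end stop's inner face, 22.5 mm above the worktop, 128 mm from the bay's origin along the bay's x; axes as the bay's. A carton against the stop has its rear end 8 mm past the cheeks, so the pushing finger has to follow it through the gateway.
- carton_center (a point): Centre of the loose closed carton of staples, white cardboard, 90 mm long, 60 mm wide, 45 mm high, about 0.35 kg, lying flat on the worktop before the bay's mouth. Its y axis runs along the 90 mm length, x across the 60 mm width, z up; either short end may go first. It slides with friction on the worktop.
- tack_jar: Clear jar of tacks with a lid, 60 mm diameter, 82 mm high, loose, beside the bay's rail on the side away from the robot, near the end stop. Origin: centre of its underside. To be left alone.
- spool_cream: Cream thread spool, 48 mm diameter, 55 mm high, loose, beside the bay's rail on the side away from the robot, nearer the gateway. Origin: centre of its underside. To be left alone.

How it is judged:
By the outcome, as a careful person would: the job done as asked, in the order asked, and still so for the second after the job is handed in, with the robot touching nothing.
It also fails if it takes over 72 s, if anything falls off the work surface, if the arm or the gripper's body presses on something with over 40 N, if the wrist force passes 120 N, or if a joint passes its speed limit or range.

## Working session

There is one attempt and no reset: what is moved stays moved. The work goes in short steps, Python scripts to look and compute and a tool call to move; the robot and the scene stay as the last step left them, time stands still between calls to the robot, and variables do not carry over. Pictures are saved under pics/ and viewed, at most 10 in all, crops included, and the job is handed in when it is done.

Besides the shell and the picture viewer there is one more tool, called after "Emit:" as name(argument=value, ...) on one line, values as JSON. step_arm: Moves the arm, as the interface text tells. Its arguments: {"type":"object","properties":{"motion":{"type":"array"},"hand":{"type":"number"},"squeeze":{"type":"number"}},"required":["motion"]}

```bash
mkdir -p pics; ls; cat > h.py <<'E'
import numpy as np, cv2
from cell import robot
def snap(n,f=None):
    c=robot.read_camera(n)
    if f: cv2.imwrite('pics/'+f,c['pixels'][:,:,::-1])
    return c
def ray(c,uv,z,T=None):
    K=np.array(c['intrinsics']);uv=np.atleast_2d(uv).astype(float)
    d=np.c_[uv,np.ones(len(uv))]@np.linalg.inv(K).T*[1,-1,-1]
    if T is None: R,p=np.array(c['rotation']),np.array(c['xyz'])
    else: R,p=T[:3,:3],T[:3,3]
    d=d@R.T
    return p+d*((z-p[2])/d[:,2])[:,None]
E
python3 - <<'E'
from h import *
print(robot.observe())
for n in('top','side'):
    c=snap(n,n+'0.png'); print({k:v for k,v in c.items() if k!='pixels'})
E
```

```text
pics
{'time': 0.0, 'qpos': array([-1.46601940e+00,  3.42732994e-01,  1.52500027e+00, -2.01291626e-06,
        1.27544269e+00, -1.46024441e-01]), 'qvel': array([-4.00713918e-04,  6.21310283e-04,  1.25102974e-03,  3.19600100e-04,
        1.00941566e-03, -2.00421957e-05]), 'joint_efforts': array([ 8.57276555e-04, -4.31233120e+01, -2.44215077e+01,  7.19149341e-02,
        5.59598836e-02, -1.29457976e-04]), 'tool_pos': array([ 0.13026233, -0.50818356,  0.24304548]), 'tool_rot': array([-3.14002592e+00, -2.28476004e-04,  2.50801777e-01]), 'contact_force': array([ 0.20426491,  0.36182474, -0.23753849]), 'torque': array([0.01087043, 0.01463814, 0.00219502]), 'grip_force': 0.0, 'opening': 0.09210535543773667}
{'intrinsics': array([[439.72056181,   0.        , 319.58803766],
       [  0.        , 439.72056181, 237.69709557],
       [  0.        ,   0.        ,   1.        ]]), 'xyz': array([0.32468974, 0.16736225, 0.87772488]), 'rotation': array([ 0.22461135, -0.00181935, -1.61350567])}
{'intrinsics': array([[450.18018381,   0.        , 318.40093216],
       [  0.        , 450.18018381, 240.37574725],
       [  0.        ,   0.        ,   1.        ]]), 'xyz': array([0.09118115, 0.84469786, 0.42093381]), 'rotation': array([ 1.11820122, -0.02491686, -2.57914649])}
```

View pics/top0.png

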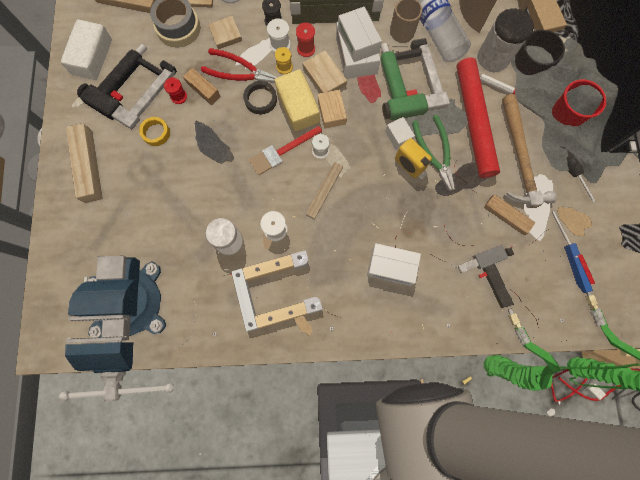

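View pics/side0.png

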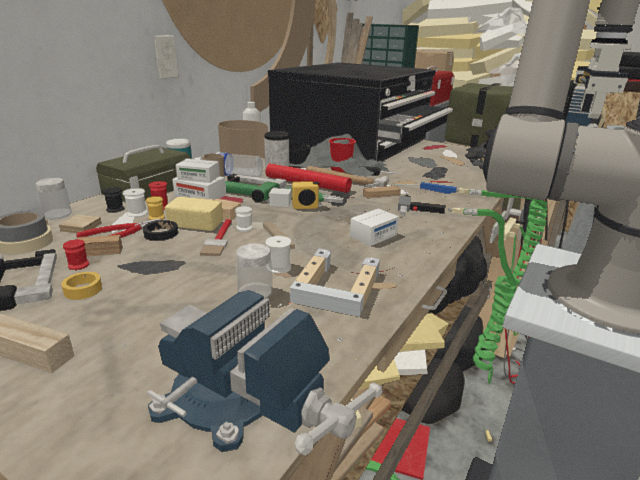

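The top view shows the carton at about (395,268) and the bay to its left, with cheeks at about (300,260) and (313,306), end stop at about (245,298), jar at (224,237) and spool at (273,226). Feed is toward image left (world +y). The side view confirms this layout.

```bash
sed -i 's/^import numpy.*/&\nfrom scipy.spatial.transform import Rotation as Ro/; s/R,p=np.array(c\[.rotation.\])/R,p=Ro.from_euler("xyz",c["rotation"]).as_matrix()/' h.py
python3 - <<'E'
from h import *
c=snap('top'); im=c['pixels']
crop=im[210:345,190:440]
cv2.imwrite('pics/crop.png',cv2.resize(crop,None,fx=3.2,fy=3.2,interpolation=cv2.INTER_CUBIC)[:,:,::-1])
hsv=cv2.cvtColor(im,cv2.COLOR_RGB2HSV)
def blobs(m,name,z):
    n,l,s,ce=cv2.connectedComponentsWithStats(m.astype(np.uint8))
    for i in range(1,n):
        x,y,w,h,a=s[i]
        if a>40 and 200<x<430 and 205<y<340:
            r=cv2.minAreaRect(np.argwhere(l==i)[:,::-1].astype(np.float32))
            print(name,a,s[i][:4],np.round(ce[i],1),np.round(cv2.boxPoints(r),1).tolist(),ray(c,ce[i],z).round(4))
H,S,V=hsv[...,0],hsv[...,1],hsv[...,2]
blobs((S<40)&(V>150),'white',.045)
blobs((S>60)&(V>190)&(H<30),'ply',.03)
for p in [(300,260),(313,306),(245,298),(395,268)]: print(p,hsv[p[1],p[0]])
E
```

```text
white 486 [259 211  28  26] [272.7 223.2] [[255.89999389648438, 214.8000030517578], [281.6000061035156, 208.39999389648438], [287.3999938964844, 231.60000610351562], [261.79998779296875, 238.10000610351562]] [[0.5476 0.2481 0.045 ]]
white 664 [206 218  29  29] [220. 232.] [[206.0, 218.0], [234.0, 218.0], [234.0, 246.0], [206.0, 246.0]] [[0.5342 0.351  0.045 ]]
white 113 [231 231  11  23] [236.7 243.1] [[228.60000610351562, 252.0], [237.0, 231.0], [244.8000030517578, 234.10000610351562], [236.3000030517578, 255.10000610351562]] [[0.5109 0.3186 0.045 ]]
white 1464 [369 243  52  41] [394.6 263. ] [[367.79998779296875, 272.79998779296875], [374.70001220703125, 242.6999969482422], [421.5, 253.3000030517578], [414.70001220703125, 283.3999938964844]] [[0.4588 0.0162 0.045 ]]
white 187 [291 250  17  17] [299.4 258.1] [[290.5, 253.6999969482422], [305.3999938964844, 249.60000610351562], [308.8999938964844, 262.70001220703125], [294.1000061035156, 266.79998779296875]] [[0.4761 0.1981 0.045 ]]
white 678 [232 268  25  63] [243.8 299.5] [[230.60000610351562, 270.6000061035156], [241.6999969482422
[... 210 characters left out ...]
44], [318.29998779296875, 295.1000061035156], [322.20001220703125, 308.79998779296875], [307.20001220703125, 313.1000061035156]] [[0.3874 0.1763 0.045 ]]
ply 514 [243 255  50  24] [267.4 266.4] [[241.89999389648438, 267.8999938964844], [290.1000061035156, 253.89999389648438], [293.20001220703125, 264.6000061035156], [245.0, 278.6000061035156]] [[0.4651 0.2616 0.03  ]]
ply 558 [255 302  52  26] [280.3 314.3] [[253.89999389648438, 316.1000061035156], [303.20001220703125, 301.3999938964844], [306.6000061035156, 312.6000061035156], [257.29998779296875, 327.20001220703125]] [[0.372  0.2386 0.03  ]]
(300, 260) [  8   5 218]
(313, 306) [  8  27 112]
(245, 298) [ 22  13 215]
(395, 268) [ 17  27 219]
```

View pics/crop.png

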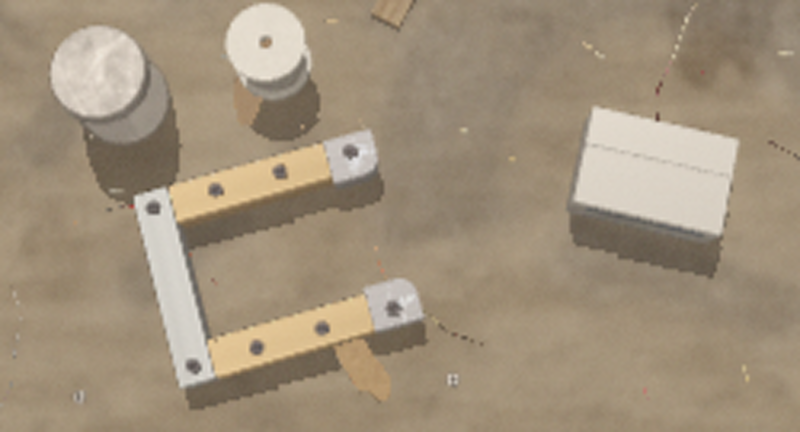

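The crop shows the carton top corners at crop (593,107), (738,139), (721,236) and (573,207), and the bay's stop, two rails and two rounded cheeks clearly.

```bash
python3 - <<'E'
from h import *
c=snap('top')
P=lambda uv,z: ray(c,uv,z)[:,:2]
# pixel centroids of bay parts (top z=.03)
st,r1,r2,c1,c2=P([(243.8,299.5),(267.4,266.4),(280.3,314.3),(299.4,258.1),(312.6,304.2)],.03)
print('sep rails',np.linalg.norm(r1-r2),'cheeks',np.linalg.norm(c1-c2))
# bay x axis: perpendicular to r1-r2, and stop->mid cheeks
mid=(r1+r2)/2; mc=(c1+c2)/2
for v in (mid-st,mc-st,np.array([-(r1-r2)[1],(r1-r2)[0]]),np.array([-(c1-c2)[1],(c1-c2)[0]])): print(np.degrees(np.arctan2(*(-v if v[1]<0 else v)[::-1])),np.linalg.norm(v))
print('stop',st,'mid',mid,'mc',mc)
k=np.array([(593,107),(738,139),(721,236),(573,207)])/3.2+[190,210]-.35
q=P(k,.045);print(q.round(4)); ctr=q.mean(0)
l=(q[0]+q[3]-q[1]-q[2])/2; w=(q[0]+q[1]-q[2]-q[3])/2
print('carton',ctr,np.linalg.norm(l),np.linalg.norm(w),'len ang',np.degrees(np.arctan2(l[1],l[0])),'w ang+90',np.degrees(np.arctan2(w[1],w[0]))+90)
print('spool',P([(272.7,223.2)],.055),'jar',P([(220,232)],.082))
E
```

```text
sep rails 0.09591655442473285 cheeks 0.09317440999255494
105.14487168688962 0.05977509644462553
104.33461248484964 0.1240194210425933
103.87600279204143 0.09591655442473285
103.8481617157565 0.09317440999255494
stop [0.40294361 0.30777353] mid [0.41856049 0.25007452] mc [0.43364888 0.18761529]
[[ 0.4995  0.051 ]
 [ 0.4761 -0.0349]
 [ 0.4181 -0.0194]
 [ 0.4391  0.0672]]
carton [0.45820728 0.01597775] 0.0890456932680357 0.06123001858634091 len ang 75.56816341811474 w ang+90 74.9568616041707
spool [[0.54497746 0.24718661]] jar [[0.52496019 0.34285416]]
```

Emit:
step_arm(motion=[[[0.5, -0.4, 0], -0.08], [[1.2, -1.1, 0], -0.19], [[1.9, -1.7, 0], -0.3], [[2.6, -2.3, 0], -0.41], [[3.3, -2.9, 0], -0.52], [[4.0, -3.5, 0], -0.63], [[4.7, -4.2, 0], -0.74], [[5.4, -4.8, 0], -0.85], [[6.1, -5.4, 0.2], -0.96], [[6.9, -6.1, 0.4], -1.06]], hand=213, squeeze=20)

```text
time: 1.45
tool_pos: [0.4401, -0.0517, 0.2201]
tool_rot: [3.14, 0.0, 1.314]
contact_force: [1.1, -1.7, -0.6]
opening: 0.0153
grip_force: 0.0
```

```bash
cat >> h.py <<'E'
def wT():
    s=robot.observe();c=robot.read_camera('wrist')
    T=np.eye(4);T[:3,:3]=Ro.from_euler('xyz',s['tool_rot']).as_matrix();T[:3,3]=s['tool_pos']
    return c,T@np.array(c['T_tool_cam'])
def save(c,f): cv2.imwrite('pics/'+f,c['pixels'][:,:,::-1])
E
python3 - <<'E'
from h import *
c,T=wT();save(c,'w1.png');print(c['T_tool_cam'],c['intrinsics'],[k for k in c])
E
```

```text
[[ 4.48372368e-04  9.52873318e-01  3.03368157e-01  8.27597716e-02]
 [ 9.99999659e-01 -2.17037930e-04 -7.96268682e-04 -1.10825847e-04]
 [-6.92900785e-04  3.03368410e-01 -9.52873091e-01 -1.40414030e-01]
 [ 0.00000000e+00  0.00000000e+00  0.00000000e+00  1.00000000e+00]] [[411.17414505   0.         314.18853939]
 [  0.         411.17414505 241.2728127 ]
 [  0.           0.           1.        ]] ['pixels', 'intrinsics', 'T_tool_cam']
```

View pics/w1.png

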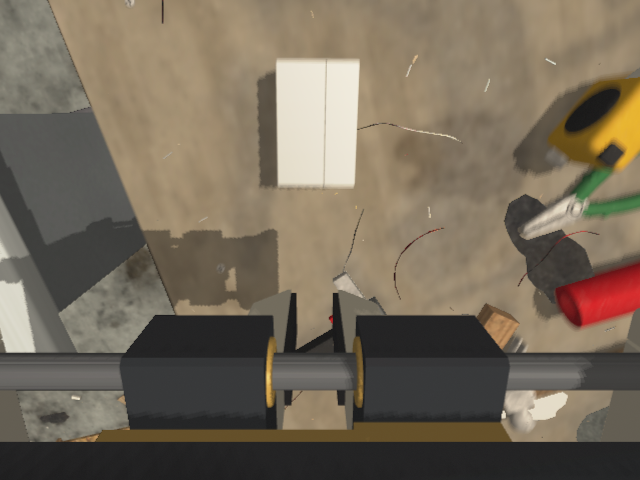

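The wrist view shows the carton's top at corners (277,59), (359,59), (355,188) and (276,187), nearly square with the tool. The nozzle of the tool on the bench, at about (345,285), lies close to the descent spot, so I'll check that distance.

```bash
cat >> h.py <<'E'
O=np.array([.437,.173]);A=np.radians(104.)
def bay(p):
    d=np.array([np.cos(A),np.sin(A)]);n=np.array([-d[1],d[0]]);p=np.atleast_2d(p)[:,:2]-O
    return np.c_[p@d,p@n]
def cartonw(c,T,roi):
    x0,y0,x1,y1=roi; hsv=cv2.cvtColor(c['pixels'],cv2.COLOR_RGB2HSV)
    m=((hsv[...,1]<40)&(hsv[...,2]>185)).astype(np.uint8)
    k=np.zeros_like(m);k[y0:y1,x0:x1]=m[y0:y1,x0:x1]
    k=cv2.morphologyEx(k,cv2.MORPH_CLOSE,np.ones((5,5)))
    cs=max(cv2.findContours(k,0,1)[0],key=cv2.contourArea)
    q=ray(c,cs[:,0,:],.045,T)[:,:2]
    (cx,cy),(w,h),a=cv2.minAreaRect((q*1000).astype(np.float32))
    if w<h: a+=90
    a%=180
    return np.array([cx,cy])/1000,sorted([w,h]),a
E
python3 - <<'E'
from h import *
c,T=wT();p,wh,a=cartonw(c,T,(230,20,420,220));print(p,wh,a,bay(p))
print('nozzle',ray(c,[(345,275),(335,290),(365,300),(333,319)],.03,T).round(3))
t=snap('top')
print('top nozzle',ray(t,[(460,268),(462,262)],.03).round(3))
E
```

```text
[0.45947598 0.01547162] [58.941375732421875, 88.7459487915039] 74.6102523803711 [[-0.15828654  0.01630121]]
nozzle [[ 0.456 -0.102  0.03 ]
 [ 0.444 -0.114  0.03 ]
 [ 0.467 -0.13   0.03 ]
 [ 0.436 -0.141  0.03 ]]
top nozzle [[ 0.446 -0.113  0.03 ]
 [ 0.458 -0.118  0.03 ]]
```

Emit:
step_arm(motion=[[[0.05, 0.02, 0.6], 0.01], [[0.05, 0.02, 1.3], 0.01], [[0.05, 0.02, 2.0], 0.01], [[0.05, 0.02, 2.6], 0.01], [[0.05, 0.02, 3.0], 0.01], [[0.05, 0.02, 3.2], 0.01], [[0.05, 0.02, 3.2], 0.01]])

```text
time: 2.48
tool_pos: [0.4408, -0.0513, 0.028]
tool_rot: [-3.141, 0.0, 1.3]
contact_force: [0.0, -0.7, 0.3]
opening: 0.015
grip_force: 0.0
```

Emit:
step_arm(motion=[[[0.05, 0, 0], 0], [[0.1, 0, 0], 0], [[0.13, 0, 0], 0], [[0.16, 0, 0], 0], [[0.2, 0, 0], 0], [[0.23, 0, 0], 0], [[0.26, 0, 0], 0]])

```text
time: 3.35
tool_pos: [0.4454, -0.0358, 0.0282]
tool_rot: [3.141, 0.0, 1.301]
contact_force: [-0.6, -2.7, 1.4]
opening: 0.0153
grip_force: 1.5
```

```bash
python3 - <<'E'
from h import *
c,T=wT();save(c,'w2.png');s=robot.observe();print(s['tool_pos'],s['contact_force'])
try:
    p,wh,a=cartonw(c,T,(200,0,440,330));print(p,wh,a,bay(p))
except Exception as e: print(e)
E
```

```text
[ 0.44542985 -0.03560275  0.02821564] [ 1.0591304  -2.41422154  1.21252982]
[0.46152866 0.02305197] [58.42997360229492, 79.6170654296875] 74.57889556884766 [[-0.15142795  0.01247566]]
```

View pics/w2.png

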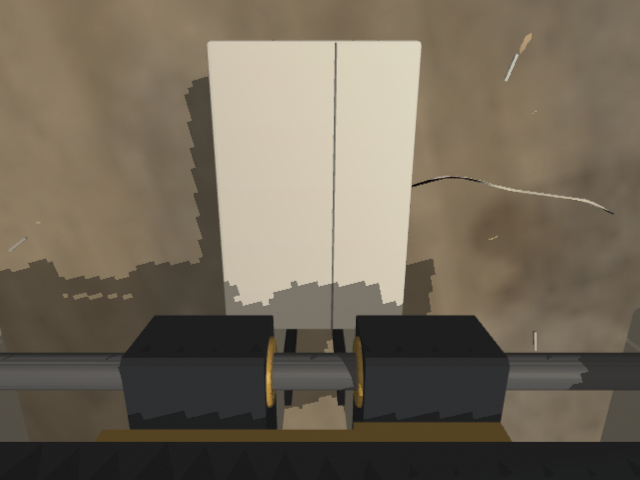

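The carton lies flush on both fingertips and centred: front edge at v=41 from u=208 to 421, rear edge at v≈329. Next I push it along an arc that squares it with the bay line.

Emit:
step_arm(motion=[[[0.05, 0.02, 0], -0.025], [[0.1, 0.04, 0], -0.05], [[0.15, 0.06, 0], -0.075], [[0.205, 0.08, 0], -0.1], [[0.26, 0.1, 0], -0.125], [[0.31, 0.11, 0], -0.15], [[0.365, 0.125, 0], -0.175], [[0.42, 0.14, 0], -0.2], [[0.48, 0.155, 0], -0.23], [[0.55, 0.165, 0], -0.26]])

```text
time: 4.65
tool_pos: [0.4638, -0.0063, 0.0282]
tool_rot: [3.141, 0.0, 1.563]
contact_force: [-0.4, -2.8, 2.1]
opening: 0.0151
grip_force: 1.8
```

```bash
cat >> h.py <<'E'
def front(show=True):
    """carton heading/centre from its front edge and side edges in the wrist view (top z=.045)"""
    c,T=wT(); g=cv2.cvtColor(c['pixels'],cv2.COLOR_RGB2HSV)
    m=((g[...,1]<45)&(g[...,2]>180)).astype(np.uint8); m[330:]=0
    m=cv2.morphologyEx(m,cv2.MORPH_OPEN,np.ones((9,9)));m=cv2.morphologyEx(m,cv2.MORPH_CLOSE,np.ones((7,7)))
    cs=max(cv2.findContours(m,0,1)[0],key=cv2.contourArea)[:,0,:]
    x,y,w,h=cv2.boundingRect(cs)
    q=ray(c,cs,.045,T)[:,:2]; s=robot.observe(); yaw=s['tool_rot'][2]
    # tool coordinates of contour: X fwd, Y left
    R=np.array([[np.cos(yaw),np.sin(yaw)],[-np.sin(yaw),np.cos(yaw)]]); t=(q-s['tool_pos'][:2])@R.T
    X1=t[:,0].max(); band=(t[:,0]<X1-.012)&(t[:,0]>X1-.055)
    mid=np.median(t[band,1]); lft=t[band&(t[:,1]>mid+.015)]; rgt=t[band&(t[:,1]<mid-.015)]
    fl=np.polyfit(lft[:,0],lft[:,1],1);fr=np.polyfit(rgt[:,0],rgt[:,1],1)
    a=np.arctan((fl[0]+fr[0])/2); fwd=t[(t[:,0]>X1-.006)&(abs(t[:,1]-(fl[1]+fr[1])/2)<.022)]; ff=np.polyfit(fwd[:,1],fwd[:,0],1)
    yf=(np.polyval(fl,X1)+np.polyval(fr,X1))/2
    Pf=np.array([np.polyval(ff,yf),yf]); Cn=Pf-.045*np.array([np.cos(a),np.sin(a)])
    C=s['tool_pos'][:2]+R.T@Cn
    print('tool',s['tool_pos'].round(4),'bay',bay(s['tool_pos']).round(4),'yaw',np.degrees(yaw).round(2))
    print('edges deg',np.degrees(np.arctan([fl[0],fr[0],-ff[0]])).round(2),'width',np.polyval(fl,X1-.02)-np.polyval(fr,X1-.02))
    print('centre in tool',Cn.round(4),'bay',bay(C).round(4),'heading rel',np.degrees(yaw+a-A).round(2))
    return c,T
E
python3 -c "
from h import *
c,T=front();save(c,'w3.png')"
```

```text
Traceback (most recent call last):
  File "h.py", line 47, in front
    fl=np.polyfit(lft[:,0],lft[:,1],1);fr=np.polyfit(rgt[:,0],rgt[:,1],1)
                                          ~~~~~~~~~~^^^^^^^^^^^^^^^^^^^^^
TypeError: expected non-empty vector for x
```

```bash
sed -i 's/mid=np.median(t\[band,1\])/mid=(t[band,1].min()+t[band,1].max())\/2/' h.py
python3 -c "
from h import *
c,T=wT();save(c,'w3.png');front()"
```

```text
tool [ 0.4635 -0.0059  0.028 ] bay [[-0.18    0.0176]] yaw 89.46
edges deg [0.21 1.67 0.25] width 0.05735234167496248
centre in tool [ 0.0558 -0.0003] bay [[-0.126   0.0034]] heading rel -13.6
```

View pics/w3.png

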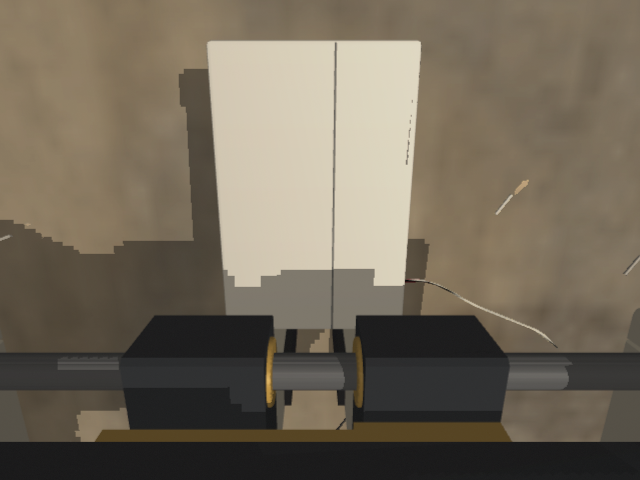

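Still flush and centred (front edge at v=43, u from 209 to 419). I'll finish the arc.

Emit:
step_arm(motion=[[[0.046, 0.022, 0], -0.025], [[0.093, 0.044, 0], -0.05], [[0.14, 0.064, 0], -0.075], [[0.188, 0.083, 0], -0.1], [[0.235, 0.1, 0], -0.125], [[0.284, 0.117, 0], -0.15], [[0.333, 0.132, 0], -0.175], [[0.383, 0.146, 0], -0.2], [[0.432, 0.158, 0], -0.225], [[0.482, 0.171, 0], -0.25]])

```text
time: 6.05
tool_pos: [0.4742, 0.0225, 0.0281]
tool_rot: [-3.142, 0.0, 1.813]
contact_force: [0.5, -1.8, 0.1]
opening: 0.0149
grip_force: 0.9
```

```bash
python3 -c "
from h import *
c,T=wT();save(c,'w4.png');t=snap('top')['pixels'][200:350,180:450]
w=cv2.resize(c['pixels'],(480,360));t=cv2.resize(t,(480,267),interpolation=cv2.INTER_CUBIC)
cv2.imwrite('pics/m4.png',np.vstack([c['pixels'][:330],cv2.resize(t,(640,270))])[:600,:,::-1])
front()"
```

```text
tool [0.474  0.0227 0.0281] bay [[-0.1548  0.0005]] yaw 103.77
edges deg [0.23 0.86 0.08] width 0.05775851913264787
centre in tool [ 0.0558 -0.0008] bay [[-0.0991 -0.0006]] heading rel 0.31
```

View pics/m4.png

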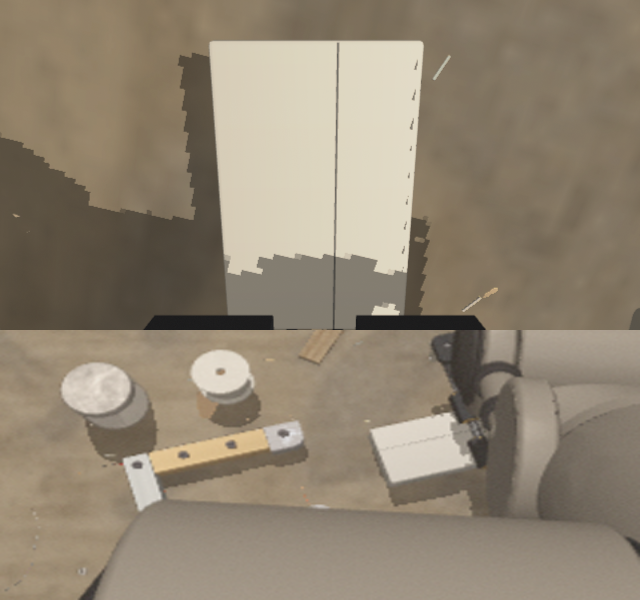

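Emit:
step_arm(motion=[[[0.07, 0, 0], 0], [[0.14, 0, 0], 0], [[0.21, 0, 0], 0], [[0.28, 0, 0], 0], [[0.35, 0, 0], 0], [[0.42, 0, 0], 0], [[0.49, 0, 0], 0], [[0.56, 0, 0], 0], [[0.63, 0, 0], 0], [[0.7, 0, 0], 0]])

```text
time: 7.45
tool_pos: [0.4641, 0.0634, 0.0281]
tool_rot: [-3.142, 0.0, 1.811]
contact_force: [0.9, -1.9, 0.2]
opening: 0.0151
grip_force: 1.1
```

```bash
python3 -c "
from h import *
c,T=wT();save(c,'w5.png')
front()"
```

```text
tool [0.464  0.0637 0.0281] bay [[-0.1126  0.0003]] yaw 103.76
edges deg [0.02 0.45 0.02] width 0.057722171662984906
centre in tool [ 0.0559 -0.0009] bay [[-0.0567 -0.0008]] heading rel -0.0
```

View pics/w5.png

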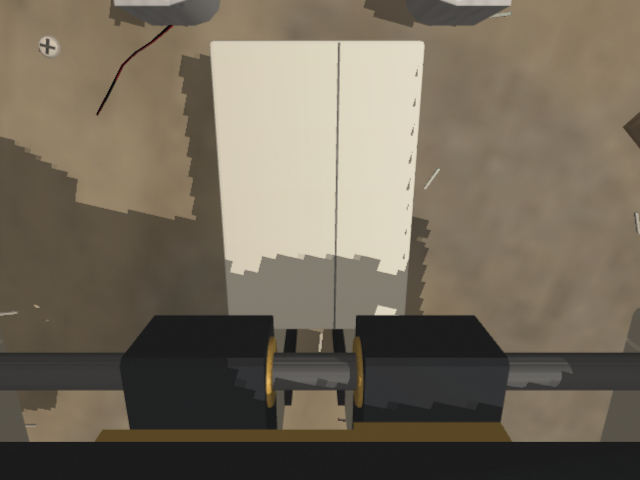

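The cheek fronts are in view at v≈4: outer corners u=115 and 510, inner u≈219 and 407. That puts the bay's centre at u≈313 while the carton's front centre is at u=317. The carton is about 1 mm right of centre and square, so I make a tiny S-correction while entering.

Emit:
step_arm(motion=[[[0.05, 0.007, 0], -0.008], [[0.1, 0.013, 0], -0.015], [[0.15, 0.02, 0], -0.023], [[0.2, 0.025, 0], -0.03], [[0.3, 0.022, 0], -0.03], [[0.4, 0.019, 0], -0.03], [[0.5, 0.016, 0], -0.03], [[0.6, 0.013, 0], -0.03], [[0.7, -0.003, 0], -0.015], [[0.8, -0.018, 0], 0]])

```text
time: 8.8
tool_pos: [0.4515, 0.1099, 0.0281]
tool_rot: [-3.142, 0.0, 1.81]
contact_force: [0.3, -1.9, -0.9]
opening: 0.015
grip_force: 1.1
```

```bash
python3 -c "
from h import *
c,T=wT();save(c,'w6.png')
print(robot.observe()['contact_force'])
front()"
```

```text
[-0.43272088  0.36984503  0.37463644]
tool [0.4513 0.1102 0.0281] bay [[-0.0644  0.0013]] yaw 103.75
edges deg [ -0.07 -35.89   3.75] width 0.07720773648066123
centre in tool [ 0.0603 -0.0027] bay [[-0.0041 -0.0016]] heading rel -20.17
```

View pics/w6.png

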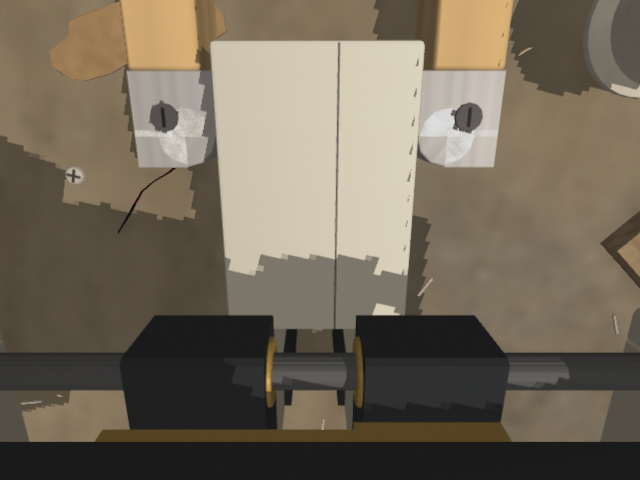

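The carton is inside the gateway and square (front edge at v=42, cheek ends at v≈70), with no contact force. I'll push on.

Emit:
step_arm(motion=[[[0.1, 0, 0], 0], [[0.2, 0, 0], 0], [[0.3, 0, 0], 0], [[0.4, 0, 0], 0], [[0.5, 0, 0], 0], [[0.6, 0, 0], 0], [[0.7, 0, 0], 0], [[0.8, 0, 0], 0], [[0.9, 0, 0], 0], [[1.0, 0, 0], 0]])

```text
time: 10.15
tool_pos: [0.4374, 0.1682, 0.0282]
tool_rot: [-3.142, 0.0, 1.811]
contact_force: [0.4, -2.1, 0.4]
opening: 0.015
grip_force: 1.3
```

Emit:
step_arm(motion=[[[0.1, 0, 0], 0], [[0.2, 0, 0], 0], [[0.3, 0, 0], 0], [[0.36, 0, 0], 0], [[0.4, 0, 0], 0], [[0.43, 0, 0], 0], [[0.45, 0, 0], 0]])

```text
time: 11.02
tool_pos: [0.431, 0.194, 0.0281]
tool_rot: [-3.142, 0.0, 1.811]
contact_force: [-0.3, -2.3, 1.2]
opening: 0.015
grip_force: 1.5
```

```bash
python3 -c "
from h import *
c,T=wT();save(c,'w7.png');s=robot.observe()
print(s['contact_force'],bay(s['tool_pos']),s['tool_rot'])"
```

```text
[ 0.79609912 -1.5318503   0.89898397] [[0.0219578  0.00064169]] [3.14151455e+00 1.29817858e-05 1.81067185e+00]
```

View pics/w7.png

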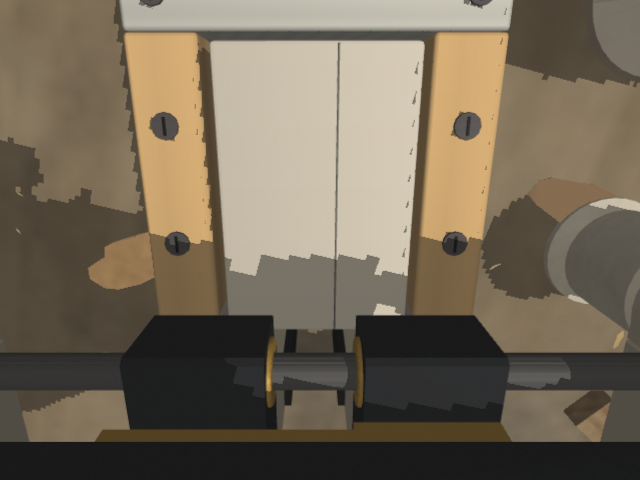

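The carton is in the pocket and square, a few millimetres short of the stop (stop edge at v≈31, carton front at v≈42). I'll creep it in while watching the force.

Emit:
step_arm(motion=[[[0.015, 0, 0], 0], [[0.03, 0, 0], 0], [[0.045, 0, 0], 0], [[0.06, 0, 0], 0], [[0.07, 0, 0], 0], [[0.075, 0, 0], 0]])

```text
time: 11.82
tool_pos: [0.43, 0.1984, 0.0281]
tool_rot: [-3.142, 0.0, 1.811]
contact_force: [0.4, -4.0, 1.4]
opening: 0.015
grip_force: 1.6
```

Emit:
step_arm(motion=[[[0.01, 0, 0], 0], [[0.015, 0, 0], 0], [[0.02, 0, 0], 0], [[0.02, 0, 0], 0]])

```text
time: 12.32
tool_pos: [0.43, 0.1985, 0.0282]
tool_rot: [-3.141, 0.002, 1.811]
contact_force: [2.4, -10.3, 2.3]
opening: 0.0154
grip_force: 5.4
```

The carton is seated, with the force rising and no further advance. Now I back straight out, then lift.

Emit:
step_arm(motion=[[[-0.03, 0, 0], 0], [[-0.15, 0, 0], 0], [[-0.4, 0, 0], 0], [[-0.7, 0, 0], 0], [[-1.0, 0, 0], 0], [[-1.3, 0, 0], 0], [[-1.6, 0, -0.5], 0], [[-1.7, 0, -1.2], 0], [[-1.7, 0, -2.0], 0], [[-1.7, 0, -2.8], 0]])

```text
time: 13.58
tool_pos: [0.4537, 0.0996, 0.1976]
tool_rot: [-3.141, -0.0, 1.81]
contact_force: [0.5, 0.2, -0.8]
opening: 0.0156
grip_force: 0.0
```

```bash
python3 -c "
from h import *
c,T=wT();save(c,'w8.png');s=robot.observe()
print(s['contact_force'],s['tool_pos'])"
```

```text
[3.52829405 0.49927318 5.18698755] [0.45665292 0.09996037 0.20358422]
```

View pics/w8.png

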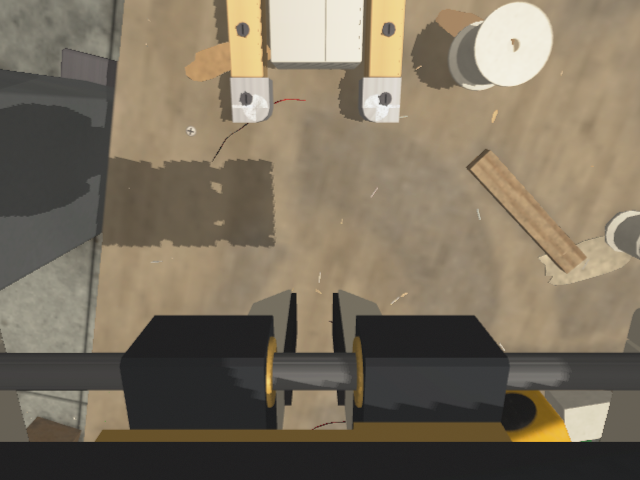

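The carton's rear edge (v≈65) is past the cheeks' inner ends (v≈78) and square to them. The spool hasn't been touched. I'll let the arm settle, then hand in.

Emit:
step_arm(motion=[[[0, 0, 0], 0], [[0, 0, 0], 0], [[0, 0, 0], 0], [[0, 0, 0], 0]])

```text
time: 14.12
tool_pos: [0.4536, 0.1004, 0.1953]
tool_rot: [-3.14, -0.0, 1.811]
contact_force: [0.1, 0.2, -0.3]
opening: 0.0154
grip_force: 0.0
```

```bash
python3 -c "
from cell import robot
print(robot.hand_in())"
```

```text
the job is handed in; nothing more can be done
None
```

I handed the job in at about 14 s: the carton was pushed through the gateway and sits squarely against the end stop, with the jar and spool not touched and the arm clear, but I viewed 11 pictures, one over the limit of 10.

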